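# Snap the cap onto a filled jug

## Task

Close the open jug: take the large snap cap from the steel tray, set it square on the jug's neck and press it straight down until it clicks, then keep pressing so that it is fully home. Finish while you are still pressing the cap down firmly; do not let go or back off. Keep the jug standing about where it is and leave the closed jug, the two small caps and the tin alone.

Things in the scene. Friction and masses are not known exactly. Their poses are not given: they have to be found in the camera images.
- jug: The OPEN half-gallon jug: white plastic, filled (about 2 kg), loose, upright on the bench. Square body 110 x 110 mm up to 108 mm, sloping shoulder, round open neck on top; 235 mm high. A loop handle on the shoulder reaches 62 mm from the axis on its +x side, no higher than 206 mm. Origin: centre of its underside; z up along the neck. About 10 N of sideways push slides it.
- jug_rim (a point): Centre of the open jug's mouth, on the plane of the rim, 235 mm above the jug's underside; z up out of the neck. The neck is 35 mm in outer diameter, its top edge bevelled to 30 mm over the top 4 mm. A flange 51 mm across lies 26 mm below the rim. The cap is home when its ceiling sits on the rim, its lower edge then 21 mm below the rim: from there it is rigid.
- jug_bead (a point): Centre of the sprung snap bead, a ring 42 mm across round the neck, 14 mm below the rim. The cap's lower edge slides freely to 11 mm below the rim and meets the bead; the push then grows to 11 to 17 N by about 15 mm, and drops at once to almost nothing (the click) as the cap's lip goes over the bead. From there it moves on with hardly any force until home, 21 mm below the rim.
- cap: The large snap cap: white plastic, round, 49 mm outer diameter, 24 mm high, 20 g, with fine upright ribs on its side; closed flat top, open below, 21 mm deep inside, an inward lip of 38 mm bore in its lower edge. Lies loose in the tray, mouth down. Origin: centre of its lower (open) edge; z up through the closed top, which is at 24 mm.
- tray: Shallow steel tray, fixed to the bench, 390 x 200 mm outside, walls 4 mm thick and 18 mm high, floor top 4 mm above the bench. Origin: centre of its underside; x along its long side. The three caps lie on its long middle line about 100 mm apart, in any order.
- small_cap_a: A small screw cap, white plastic, 31 mm in diameter, 16 mm high, loose in the tray; does not fit this jug. Origin: centre of its underside.
- small_cap_b: Another small screw cap like small_cap_a.
- closed_jug: A second jug just like the open one, about 2 kg, loose and upright on the bench, whose cap is already home (238 mm high with its cap). Origin: centre of its underside.
- tin: Soup tin, upright on the bench, 66 mm in diameter, 102 mm high, 0.4 kg. Origin: centre of its underside.
Mind the look-alikes: they are no part of the job. Leave any yellow look-alike of the jug alone.

How it is judged:
On the way, in this order (a step that is already met when the one before it is completed fails the run):
1. the large cap is lifted out of the tray (height (world z) of cap above 0.05 m), for 0.2 s.
2. the cap has snapped over the bead and is home on the jug's neck (z of cap in the frame of jug_rim below -0.0195 m and horizontal distance between cap and jug_rim below 0.006 m and angle between the z axis of cap and the z axis of jug, either way round below 0.12 rad), for 0.2 s.
At the end, for the whole second after the job is handed in: Through the last second the cap is home on the open jug (lower edge 19.5 mm or more below the rim, within 6 mm of the neck's axis, square within 0.12 rad), fingers still on it with over 4 N between cap and jug; jug on the bench, upright within 0.1 rad, within 50 mm of its place (all of step 2 and contact force between cap and jug above 4 N and contact force between the fingers and cap above 2 N and angle between jug's own z axis and vertical below 0.1 rad and height (world z) of jug below 0.01 m and distance of jug from where it was at the start of the episode below 0.05 m); the arm keeps its last pose, push and grip.
It fails at once if the jug being capped is tipped (angle between jug's own z axis and vertical above 0.25 rad).
It fails at once if the closed jug is pushed away or tipped (distance of closed_jug from where it was at the start of the episode above 0.03 m or angle between closed_jug's own z axis and vertical above 0.2 rad).
It fails at once if a small cap is moved from its place (distance of any of small_cap_a, small_cap_b from where it was at the start of the episode above 0.03 m).
It fails at once if the tin is moved or knocked over (distance of tin from where it was at the start of the episode above 0.03 m).
It also fails if it takes over 54 s, if anything falls off the work surface, if the arm or the gripper's body presses on something with over 40 N, if the wrist force passes 120 N, or if a joint passes its speed limit or range.

## Robot

A 7-joint arm with a two-finger parallel gripper is mounted at the origin on the work surface. World frame = base frame: x ahead of the robot, y to its left, z up, the work surface at z = 0. Lengths are in m, angles in rad, forces in N, time in s.
With the tool pointing down it reaches from about 0.425 to 0.95 m from the base axis. Payload 4.7 kg.
Tool frame: the origin (TCP) lies between the finger pads; the fingertips stand 19 mm ahead of it and the grasp point (between the pads) is the TCP; z points along the fingers, y is the direction in which the jaws open and shut (so a half turn about z gives the same grasp; the last joint's range is limited). The gripper opens to 85 mm and grips with 20 to 120 N. Pads are 22 mm wide; open, the fingers measure 114 mm over their backs; the gripper's body (76 mm by 85 mm) begins 54 mm behind the grasp point. The pads swing forward as they close: fully open they stand 13 mm farther back than shut.
Start: joints at [1.138, 0.469, -0.049, 1.532, 0.024, 1.141, -0.082], TCP at [0.265, -0.621, 0.228] pointing down, gripper open.
Joint ranges: [-2.59, 2.59], [-0.33, 1.99], [-1.39, 1.29], [0.1, 2.45], [-1.04, 4.18], [0.21, 1.99], [-2.66, 2.66]. Speed limits (rad/s): [2.57, 2.57, 3.14, 3.14, 3.14, 3.14, 3.14].

## Interface

Orientations are given as [roll, pitch, yaw] about the fixed x, y, z axes, in that order (R = Rz(yaw) Ry(pitch) Rx(roll)).
In Python, from workcell import observe, grab_frame, camera_params, close_job gives the robot as it stands. The module is installed in compiled form; this text tells all that it offers.
- The arm moves only by the tool arm_command, never from a script. Its argument "increments" is a list of rows, each a list of 7 numbers: the shift along the tool's x, y, z in units of 25 mm (1.0 is 25 mm), then the turn, a rotation vector about the tool's x, y, z in units of 5 degrees (1.0 is 5 degrees), then the closure, from -1 (fully open) to 1 (shut). In form: [[dx, dy, dz, rx, ry, rz, gripper], ...]. A call has 1 to 20 rows; each row shifts and turns the pose as measured when the row begins, along the tool's axes as they then stand; what a row does not reach is not made up. A row lasts 1/10 s, in which the tool goes at most 50 mm and 8.59 degrees, less where a joint would pass 70% of its speed; a pose out of reach is approached as far as the arm can. A call is refused whole if a number of a shift passes 1 or a number of a turn 1, either way. A call with a gripper value outside its range is refused whole. The fingers move at their own pace and stop on an object; "grip_force" is the grip in N (left out, the last holds). Time passes only in rows, so rows that do not move let the fingers close. It gives the time, the measured TCP pose, the force and the opening at its end, in the units of the state.
- observe(): the state, without advancing time (a new reading comes with each control period).
- grab_frame(name): name is "scene" or "side" or "wrist"; returns the picture (400x640x3 uint8, red, green, blue); there is no depth.
- camera_params(name): a dict with "mtx" (3x3 intrinsics, pixels), "R" (3x3) and "t" (3): a world point X has camera coordinates R X + t. Camera axes: x right, y down, z forward; pixel columns grow to the right and rows downward; lengths in m; the calibration is good to about 2 mm. The wrist camera is an equidistant fisheye: a pixel r from the principal point sees the ray r / f radians off the axis. A picture is of the moment at which its call begins: read the wrist's pose just before it. camera_params takes no time and is no camera call; for the wrist camera it gives the pose at the moment of the call.
- close_job(): hands the job in, once; it reports no verdict.
The state is a dict: "t": time; "q": joint angles; "qvel": joint speeds; "joint_torque": joint torques, N m; "tool_pos": TCP position; "tcp_rot": TCP orientation; "force": force on the tool from outside, world axes, zero at the start; "ft_torque": the same for the moment, N m; "gripper_width": finger opening in m.
Only numpy, scipy, OpenCV 4.12 (cv2) and the standard library are available. Lean on these libraries where they do the work, as an engineer would, in place of code of your own. Each camera call takes 0.05 s, during which the arm holds its last target. There are 200 camera calls.

## Working session

There is one attempt and no reset: what is moved stays moved. The work goes in short steps, Python scripts to look and compute and a tool call to move; the robot and the scene stay as the last step left them, time stands still between calls to the robot, and variables do not carry over. Pictures are saved under pics/ and viewed, about 8 in all and at most 12, crops included, and the job is handed in when it is done.

Besides the shell and the picture viewer there is one more tool, called after "Call:" as name(argument=value, ...) on one line, values as JSON. arm_command: Moves the arm, as the interface text tells. Its arguments: {"type":"object","properties":{"increments":{"type":"array"},"grip_force":{"type":"number"}},"required":["increments"]}

```bash
mkdir -p pics; cat > h.py <<'E'
import numpy as np, cv2
from workcell import observe, grab_frame, camera_params, close_job
def ray(name,u,v):
    c=camera_params(name); K=np.array(c["mtx"]);R=np.array(c["R"]);t=np.array(c["t"])
    if name=="wrist":
        x=(u-K[0,2])/K[0,0];y=(v-K[1,2])/K[1,1];r=np.hypot(x,y);d=np.array([x*np.sin(r)/max(r,1e-9),y*np.sin(r)/max(r,1e-9),np.cos(r)])
    else: d=np.linalg.solve(K,[u,v,1.])
    return -R.T@t, R.T@d
def at(name,u,v,z):
    o,d=ray(name,u,v); return o+d*(z-o[2])/d[2]
def proj(name,X):
    c=camera_params(name); K=np.array(c["mtx"]); p=np.array(c["R"])@np.array(X)+np.array(c["t"])
    if name=="wrist":
        th=np.arctan2(np.hypot(p[0],p[1]),p[2]);p=np.array([*(p[:2]/np.hypot(p[0],p[1])*th),1])
        return (K@p)[:2]
    return (K@p)[:2]/p[2]
E
python3 - <<'E'
from h import *
print(observe())
for n in["scene","side","wrist"]:
    f=grab_frame(n);cv2.imwrite(f"pics/{n}0.png",f[:,:,::-1]);c=camera_params(n);print(n,c)
E
```

```text
{'t': 0.0, 'q': array([ 1.13807749,  0.46948059, -0.04856139,  1.53369789,  0.02410309,
        1.14101827, -0.08229053]), 'qvel': array([ 2.26294695e-04, -1.04227643e-03, -5.08850286e-04,  6.71192646e-04,
       -1.74851232e-04,  1.23722854e-03,  4.40913507e-06]), 'joint_torque': array([ 1.45081543e-03, -5.10300994e+01, -4.63069207e-02, -2.37716210e+01,
        1.07057963e-02,  7.48327497e-03,  9.54602882e-06]), 'tool_pos': array([ 0.26498327, -0.62016038,  0.22643327]), 'tcp_rot': array([-3.13957630e+00,  9.30589052e-05,  4.03831474e-01]), 'force': array([-0.20786015,  0.31532886, -0.159333  ]), 'ft_torque': array([ 0.02071916, -0.03186741,  0.0226821 ]), 'gripper_width': 0.08493847208338955}
scene {'mtx': array([[520.41585174,   0.        , 323.29695472],
       [  0.        , 520.41585174, 201.30732137],
       [  0.        ,   0.        ,   1.        ]]), 'R': array([[ 0.74663486,  0.66519672,  0.00704967],
       [ 0.38039482, -0.41822375, -0.82485676],
       [-0.54574367,  0.61854847, -0.56529782]]), 't': array([-0.46331724, -0.0280021 ,  1.78794971])}
side {'mtx': array([[431.50144412,   0.        , 319.28492241],
       [  0.        , 431.50144412, 197.68270042],
       [  0.        ,   0.        ,   1.        ]]), 'R': array([[ 0.79895334,  0.60137893,  0.00411644],
       [ 0.56687355, -0.75079078, -0.3390687 ],
       [-0.20081818,  0.27323357, -0.94075261]]), 't': array([-0.46837842, -0.16722632,  1.44822309])}
wrist {'mtx': array([[309.70691629,   0.        , 319.51492612],
       [  0.        , 309.70691629, 204.14370496],
       [  0.        ,   0.        ,   1.        ]]), 'R': array([[ 0.39310311, -0.91949324, -0.00145687],
       [-0.87263361, -0.37356803,  0.31457513],
       [-0.28979395, -0.12238915, -0.94923146]]), 't': array([-0.67427972, -0.04075739,  0.37988984])}
```

View pics/scene0.png

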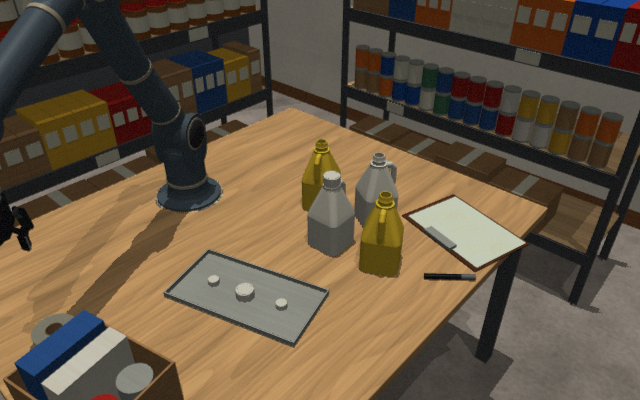

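View pics/side0.png

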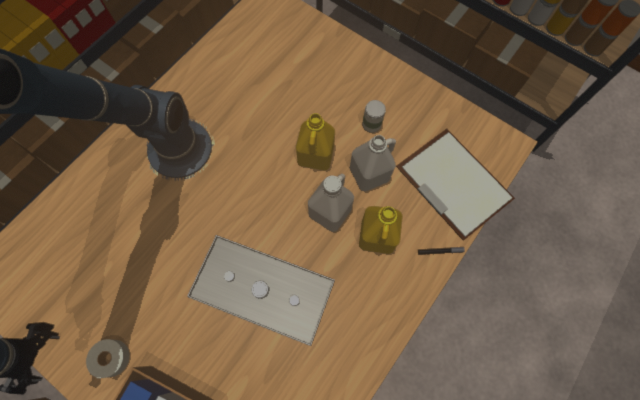

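The scene view shows three caps in the tray at (213,281), (244,292) and (281,304), with the middle one largest. There are white jugs at (331,180), which looks capped, and (378,160), which looks open, plus yellow jugs at (321,147) and (386,200). The side view shows the tin at (374,112). Next I'll check the choice in a close crop.

```bash
python3 - <<'E'
from h import *
s=cv2.imread("pics/scene0.png");d=cv2.imread("pics/side0.png")
z=lambda im,u,v,w,h,k:cv2.resize(im[v:v+h,u:u+w],None,fx=k,fy=k,interpolation=cv2.INTER_CUBIC)
a=z(d,310,125,100,75,4);b=z(s,320,145,100,75,4);c=z(d,215,260,100,50,4);e=z(s,200,265,100,50,4)
cv2.imwrite("pics/crop1.png",np.vstack([np.hstack([a,b]),np.hstack([c,e])]))
for n,p,zz in[("side",(260,289),.028),("scene",(244.5,288),.028),("side",(229,276),.02),("side",(294,300),.02),("side",(378.5,143),.235),("scene",(378.5,159),.235),("side",(333,184),.238),("scene",(331,177),.238),("side",(374,106),.102)]: print(n,p,at(n,*p,zz).round(4))
E
```

```text
side (260, 289) [ 0.5191 -0.1995  0.028 ]
scene (244.5, 288) [ 0.5177 -0.1963  0.028 ]
side (229, 276) [ 0.4196 -0.2253  0.02  ]
side (294, 300) [ 0.6171 -0.164   0.02  ]
side (378.5, 143) [0.5649 0.2995 0.235 ]
scene (378.5, 159) [0.5765 0.2892 0.235 ]
side (333, 184) [0.5374 0.1241 0.238 ]
scene (331, 177) [0.5426 0.1168 0.238 ]
side (374, 106) [0.4544 0.4673 0.102 ]
```

View pics/crop1.png

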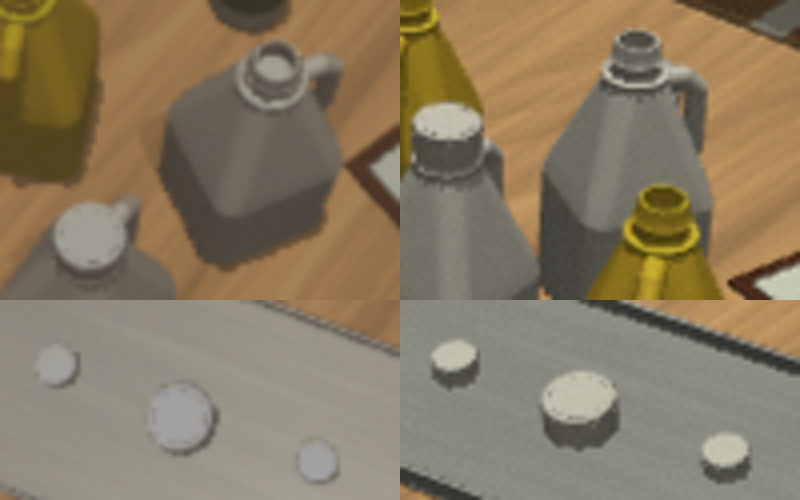

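```bash
python3 - <<'E'
from h import *
def tri(a,b):
    (o1,d1),(o2,d2)=ray("side",*a),ray("scene",*b);d1/=np.linalg.norm(d1);d2/=np.linalg.norm(d2)
    s,t=np.linalg.lstsq(np.c_[d1,-d2],o2-o1,rcond=None)[0];return ((o1+s*d1+o2+t*d2)/2).round(4),np.linalg.norm(o1+s*d1-o2-t*d2).round(4)
for a,b,z in[((259.6,288.6),(244.6,288.9),.028),((379.2,140.2),(379,155.2),.235),((332.3,184),(331.4,175.3),.238)]:
    print(tri(a,b),at("side",*a,z).round(4),at("scene",*b,z).round(4))
print(at("side",378.5,112,.0))
E
```

```text
(array([ 0.5181, -0.1983,  0.0264]), np.float64(0.0028)) [ 0.5174 -0.1993  0.028 ] [ 0.5204 -0.1983  0.028 ]
(array([0.5622, 0.3093, 0.2337]), np.float64(0.0022)) [0.5616 0.3078 0.235 ] [0.564  0.3084 0.235 ]
(array([0.5366, 0.1238, 0.2377]), np.float64(0.0021)) [0.5359 0.123  0.238 ] [0.5375 0.1243 0.238 ]
[0.45461017 0.51673469 0.        ]
```

Call:
arm_command(increments=[[0.5, -1, 0, 0, 0, 0, -1], [0.5, -1, 0, 0, 0, 0, -1], [0.5, -1, 0, 0, 0, 0, -1], [0.5, -1, 0, 0, 0, 0, -1], [0.5, -1, 0, 0, 0, 0, -1], [0.5, -1, 0, 0, 0, 0, -1], [0.5, -1, 0, 0, 0, 0, -1], [0.5, -1, 0, 0, 0, 0, -1], [1, -0.5, 0, 0, 0, 0, -1], [1, -0.5, 0, 0, 0, 0, -1], [1, -0.5, 0, 0, 0, 0, -1], [1, -0.5, 0, 0, 0, 0, -1], [1, -0.5, 0, 0, 0, 0, -1], [1, -0.5, 0, 0, 0, 0, -1], [1, 0, 0, 0, 0, 0, -1], [1, 0, 0, 0, 0, 0, -1], [0, 0, 0, 0, 0, 0, -1]], grip_force=60)

```text
t: 1.85
tool_pos: [0.435, -0.2327, 0.2223]
tcp_rot: [-3.134, 0.003, 0.401]
force: [-0.8, 0.3, -0.6]
gripper_width: 0.0855
```

```bash
cat >> h.py <<'E'
def goto(X,yaw=None):
    from scipy.spatial.transform import Rotation as Ro
    s=observe();R=Ro.from_euler("xyz",s["tcp_rot"]);d=R.inv().apply(np.array(X)-s["tool_pos"])/.025
    print("t",s["t"],"pos",s["tool_pos"].round(4),"rpy",s["tcp_rot"].round(4),"F",s["force"].round(1),"w",s["gripper_width"].round(4))
    print("shift units",d.round(2))
    if yaw is not None:
        Rt=Ro.from_euler("xyz",[np.pi,0,yaw]);print("turn units",(np.degrees((R.inv()*Rt).as_rotvec())/5).round(2))
E
python3 -c "
from h import *
goto([.519,-.199,.13],.30)"
```

```text
Traceback (most recent call last):
  File "h.py", line 20, in goto
    print("t",s["t"],"pos",s["tool_pos"].round(4),"rpy",s["tcp_rot"].round(4),"F",s["force"].round(1),"w",s["gripper_width"].round(4))
                                                                                                          ^^^^^^^^^^^^^^^^^^^^^^^^
AttributeError: 'float' object has no attribute 'round'
```

```bash
sed -i 's/s\["gripper_width"\].round(4)/round(s["gripper_width"],4)/' h.py
python3 -c "
from h import *
goto([.519,-.199,.13],.30)"
```

```text
t 1.85 pos [ 0.435  -0.2327  0.2223] rpy [-3.1338  0.0034  0.4009] F [-0.8  0.3 -0.6] w 0.0855
shift units [3.63 0.1  3.68]
turn units [-0.09  0.04  1.16]
```

Call:
arm_command(increments=[[0.9, 0, 0.7, -0.1, 0, 0.4, -1], [0.9, 0, 0.8, 0, 0, 0.4, -1], [0.9, 0, 0.8, 0, 0, 0.3, -1], [0.9, 0, 0.8, 0, 0, 0.1, -1], [0.4, 0, 0.5, 0, 0, 0, -1], [0, 0, 0, 0, 0, 0, -1], [0, 0, 0, 0, 0, 0, -1]])

```text
t: 2.55
tool_pos: [0.5276, -0.2026, 0.1285]
tcp_rot: [3.138, 0.009, 0.287]
force: [-0.3, -0.6, -0.8]
gripper_width: 0.0852
```

```bash
python3 - <<'E'
from h import *
goto([.519,-.199,.05],.30)
print(proj("wrist",[.519,-.199,.028]))
f=grab_frame("wrist")[:,:,::-1];cv2.imwrite("pics/w1.png",f)
E
```

```text
t 2.55 pos [ 0.5276 -0.2026  0.1285] rpy [3.1379 0.0086 0.287 ] F [-0.3 -0.6 -0.8] w 0.0852
shift units [-0.26 -0.25  3.14]
turn units [ 0.04  0.1  -0.15]
[312.02442987 210.5318683 ]
```

View pics/w1.png

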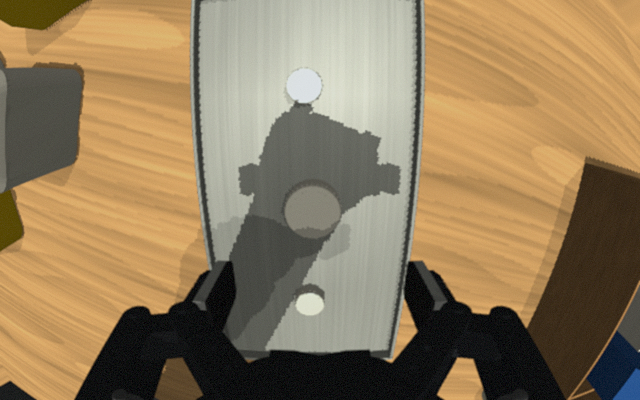

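The wrist view shows the large cap at (312,211), against a predicted (312,210.5). The small caps are at (304,86) and (309,302), both clear of the jaw plane. Descending.

Call:
arm_command(increments=[[-0.2, -0.15, 0.5, 0, 0.1, -0.1, -1], [-0.15, -0.15, 0.7, 0, 0, 0, -1], [0, 0, 0.7, 0, 0, 0, -1], [0, 0, 0.7, 0, 0, 0, -1], [0, 0, 0, 0, 0, 0, -1], [0, 0, 0, 0, 0, 0, -1]])

```text
t: 3.2
tool_pos: [0.5151, -0.205, 0.0699]
tcp_rot: [3.127, -0.007, 0.288]
force: [-0.0, -0.6, 0.9]
gripper_width: 0.0857
```

```bash
python3 - <<'E'
from h import *
goto([.519,-.199,.024],.30)
E
```

```text
t 3.2 pos [ 0.5151 -0.205   0.0699] rpy [ 3.1274 -0.0071  0.2877] F [-0.  -0.6  0.9] w 0.0857
shift units [ 0.2  -0.21  1.84]
turn units [ 0.16 -0.08 -0.14]
```

Call:
arm_command(increments=[[0.15, -0.2, 0.4, 0.15, -0.05, -0.1, -1], [0.1, -0.15, 0.5, 0.1, 0, 0, -1], [0, -0.1, 0.4, 0, 0, 0, -1], [0, 0, 0.2, 0, 0, 0, -1], [0, 0, 0, 0, 0, 0, -1]])

```text
t: 3.7
tool_pos: [0.5198, -0.1923, 0.0322]
tcp_rot: [-3.135, -0.006, 0.296]
force: [0.9, 0.5, -1.0]
gripper_width: 0.0855
```

```bash
python3 - <<'E'
from h import *
goto([.519,-.199,.023],.30)
E
```

```text
t 3.7 pos [ 0.5198 -0.1923  0.0322] rpy [-3.1351 -0.0061  0.2964] F [ 0.9  0.5 -1. ] w 0.0855
shift units [-0.11  0.25  0.37]
turn units [-0.07 -0.07 -0.04]
```

Call:
arm_command(increments=[[-0.05, 0.15, 0.2, -0.07, -0.05, 0, -1], [0, 0.1, 0.15, 0, 0, 0, -1], [0, 0, 0, 0, 0, 0, -1], [0, 0, 0, 0, 0, 0, -1]])

```text
t: 4.1
tool_pos: [0.5206, -0.1994, 0.0226]
tcp_rot: [3.141, -0.001, 0.296]
force: [-0.5, -0.1, -0.4]
gripper_width: 0.0854
```

```bash
python3 - <<'E'
from h import *
goto([.519,-.199,.023],.30)
p=proj("wrist",[.519,-.199,.028]);print(p)
f=grab_frame("wrist")[:,:,::-1];cv2.imwrite("pics/w2.png",f)
goto([.519,-.199,.023],.30)
E
```

```text
t 4.1 pos [ 0.5206 -0.1994  0.0226] rpy [ 3.1412e+00 -1.2000e-03  2.9640e-01] F [-0.5 -0.1 -0.4] w 0.0854
shift units [-0.06 -0.03 -0.02]
turn units [ 0.01 -0.01 -0.04]
[317.83949463 269.48183062]
t 4.15 pos [ 0.5206 -0.1994  0.0226] rpy [ 3.1411e+00 -1.3000e-03  2.9630e-01] F [ 0.1  0.5 -0.1] w 0.0851
shift units [-0.06 -0.03 -0.02]
turn units [ 0.01 -0.01 -0.04]
```

View pics/w2.png

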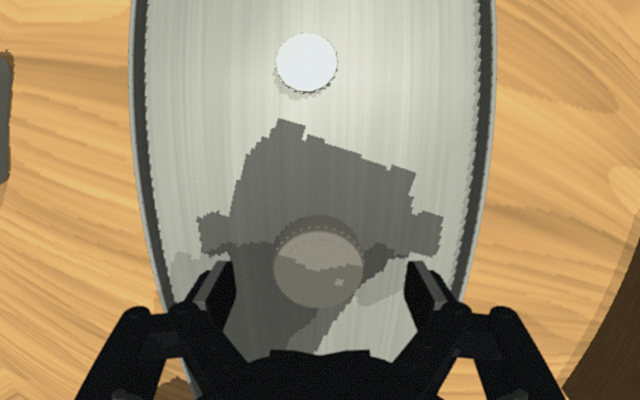

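The cap top is at (318,270), where it was predicted, and it is centred between the fingers. Closing.

Call:
arm_command(increments=[[0, 0, 0, 0, 0, 0, 1], [0, 0, 0, 0, 0, 0, 1], [0, 0, 0, 0, 0, 0, 1], [0, 0, 0, 0, 0, 0, 1], [0, 0, 0, 0, 0, 0, 1], [0, 0, 0, 0, 0, 0, 1], [0, 0, 0, 0, 0, 0, 1], [0, 0, 0, 0, 0, 0, 1]], grip_force=70)

```text
t: 4.95
tool_pos: [0.522, -0.1988, 0.0248]
tcp_rot: [3.14, -0.004, 0.297]
force: [0.0, 0.5, 0.0]
gripper_width: -0.0003
```

The gripper shut fully, so the grasp missed. I need to look.

```bash
python3 - <<'E'
from h import *
w=grab_frame("wrist")[:,:,::-1]
s=grab_frame("side")[:,:,::-1]
c=grab_frame("scene")[:,:,::-1]
z=lambda im,u,v,w,h,k:cv2.resize(im[v:v+h,u:u+w],None,fx=k,fy=k,interpolation=cv2.INTER_CUBIC)
cv2.imwrite("pics/m.png",np.vstack([w[:,:][100:400], np.hstack([z(s,190,235,160,110,2),z(c,160,235,160,110,2)])]))
print(observe()["gripper_width"])
E
```

```text
7.258141546971235e-05
```

View pics/m.png

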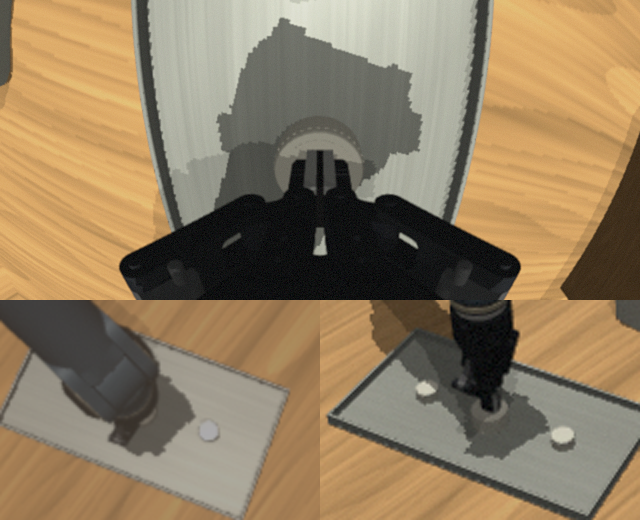

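```bash
python3 - <<'E'
from h import *
from scipy.spatial.transform import Rotation as Ro
s=observe();R=Ro.from_euler("xyz",s["tcp_rot"]);p=s["tool_pos"]
c=camera_params("wrist");C=-np.array(c["R"]).T@np.array(c["t"]);print("cam in tool",R.inv().apply(C-p).round(4), "axis",R.inv().apply(np.array(c["R"])[2]).round(3))
for z in(-.02,0,.01,.019,.03):print(z,proj("wrist",p+R.apply([0,0,z])).round(1), proj("scene",p+R.apply([0,0,z])).round(1), proj("side",p+R.apply([0,0,z])).round(1))
for y in(-.0245,.0245):print(proj("wrist",np.array([.519,-.199,.028])+R.apply([0,y,0])))
E
```

```text
cam in tool [ 0.0809  0.     -0.1457] axis [-0.315  0.     0.949]
-0.02 [319.4 282.1] [244.3 284.6] [260.2 288.6]
0 [319.4 262. ] [245.  290.2] [261.1 289.5]
0.01 [319.4 253.5] [245.3 292.9] [261.5 290. ]
0.019 [319.4 246.4] [245.5 295.4] [261.9 290.5]
0.03 [319.4 238.7] [245.9 298.4] [262.3 291. ]
[272.38174194 269.22432449]
[364.21510823 269.28490616]
```

```bash
python3 - <<'E'
from h import *
from scipy.spatial.transform import Rotation as Ro
s=observe();R=Ro.from_euler("xyz",s["tcp_rot"]);p=s["tool_pos"]
out=[]
for n,(u,v) in (("wrist",(270,200)),("scene",(205,250)),("side",(220,255))):
    k=4 if n=="wrist" else 5; w,h=(100,130) if n=="wrist" else (80,80)
    f=grab_frame(n)[:,:,::-1]
    im=cv2.resize(f[v:v+h,u:u+w],(w*k,h*k),interpolation=cv2.INTER_CUBIC)
    for z,col in((-.02,(0,255,255)),(0,(0,255,0)),(.019,(0,0,255))):
        q=proj(n,p+R.apply([0.011,0,z]));cv2.circle(im,tuple(int(x) for x in ((q-[u,v]+.5)*k)),3,col,-1)
    for a in np.linspace(0,6.28,40):
        q=proj(n,np.array([.519+.0245*np.cos(a),-.199+.0245*np.sin(a),.028]));cv2.circle(im,tuple(int(x) for x in ((q-[u,v]+.5)*k)),1,(255,0,255),-1)
    out.append(cv2.resize(im,(400,520)) if n=="wrist" else cv2.resize(im,(380,260)))
cv2.imwrite("pics/m2.png",np.hstack([out[0],np.vstack(out[1:])]))
E
```

```text
(no output)
```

View pics/m2.png

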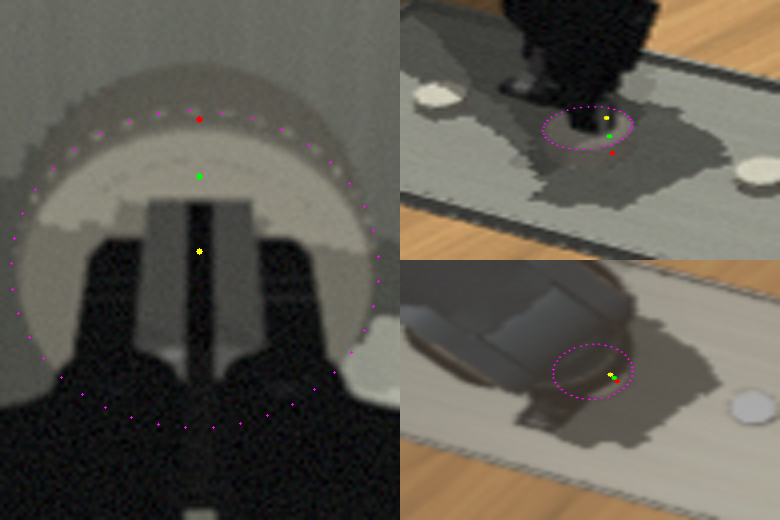

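The overlay shows the shut fingertips about level with z = 0 to -7 mm of the reported TCP, not 19 mm ahead of it. They closed just above the cap's top, and the cap hasn't moved. So the stated tip offset disagrees with the view by about 20–26 mm. I'll open and go lower in small steps, watching the force.

Call:
arm_command(increments=[[0, 0, -0.3, 0, 0, 0, -1], [0, 0, -0.3, 0, 0, 0, -1], [0, 0, 0, 0, 0, 0, -1], [0, 0, 0, 0, 0, 0, -1], [0, 0, 0, 0, 0, 0, -1], [0, 0, 0, 0, 0, 0, -1], [0, 0, 0, 0, 0, 0, -1]])

```text
t: 5.95
tool_pos: [0.5221, -0.1989, 0.0416]
tcp_rot: [3.14, -0.005, 0.297]
force: [0.1, -0.3, -1.5]
gripper_width: 0.0854
```

```bash
python3 - <<'E'
from h import *
goto([.519,-.199,.018],.30)
E
```

```text
t 5.95 pos [ 0.5221 -0.1989  0.0416] rpy [ 3.1396 -0.0047  0.2967] F [ 0.1 -0.3 -1.5] w 0.0854
shift units [-0.13 -0.03  0.94]
turn units [ 0.02 -0.05 -0.04]
```

Call:
arm_command(increments=[[-0.12, 0, 0.4, 0, -0.05, 0, -1], [0, 0, 0.3, 0, 0, 0, -1], [0, 0, 0.25, 0, 0, 0, -1], [0, 0, 0, 0, 0, 0, -1], [0, 0, 0, 0, 0, 0, -1]])

```text
t: 6.45
tool_pos: [0.5181, -0.1995, 0.0143]
tcp_rot: [3.141, 0.002, 0.297]
force: [0.8, 0.2, -0.5]
gripper_width: 0.0853
```

Call:
arm_command(increments=[[0, 0, 0.2, 0, 0, 0, -1], [0, 0, 0, 0, 0, 0, -1]])

```text
t: 6.65
tool_pos: [0.5182, -0.1995, 0.009]
tcp_rot: [3.141, 0.002, 0.297]
force: [-0.3, 0.3, -0.5]
gripper_width: 0.0853
```

Call:
arm_command(increments=[[0, 0, 0.2, 0, 0, 0, -1], [0, 0, 0, 0, 0, 0, -1]])

```text
t: 6.85
tool_pos: [0.5184, -0.1996, 0.0038]
tcp_rot: [3.141, 0.002, 0.297]
force: [-0.1, -0.4, -1.3]
gripper_width: 0.0854
```

No contact at a reported 0.0038, where the stated geometry would already have the tips in the tray floor. That confirms the offset. Closing.

Call:
arm_command(increments=[[0, 0, 0, 0, 0, 0, 1], [0, 0, 0, 0, 0, 0, 1], [0, 0, 0, 0, 0, 0, 1], [0, 0, 0, 0, 0, 0, 1], [0, 0, 0, 0, 0, 0, 1], [0, 0, 0, 0, 0, 0, 1], [0, 0, 0, 0, 0, 0, 1]], grip_force=70)

```text
t: 7.55
tool_pos: [0.5192, -0.1998, 0.0048]
tcp_rot: [3.14, 0.0, 0.297]
force: [-0.4, 0.5, -0.4]
gripper_width: 0.0463
```

```bash
python3 - <<'E'
from h import *
goto([.519,-.199,.018],.30)
f=grab_frame("wrist")[:,:,::-1]
g=grab_frame("scene")[:,:,::-1]
cv2.imwrite("pics/g.png",np.hstack([cv2.resize(f[200:330,250:390],(420,390),interpolation=2),cv2.resize(g[250:320,210:280],(380,390),interpolation=2)]))
E
```

```text
t 7.55 pos [ 0.5192 -0.1998  0.0048] rpy [3.1397e+00 3.0000e-04 2.9690e-01] F [-0.4  0.5 -0.4] w 0.0463
shift units [ 0.   -0.03 -0.53]
turn units [ 0.02  0.   -0.04]
```

View pics/g.png

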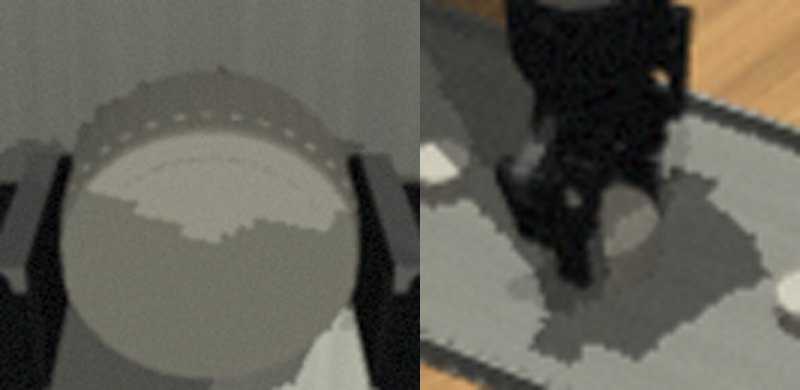

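Width is 46 mm and the cap sits square between both pads. Lifting.

Call:
arm_command(increments=[[0, 0, -0.3, 0, 0, 0, 1], [0, 0, -0.6, 0, 0, 0, 1], [0, 0, -1, 0, 0, 0, 1], [0, 0, -1, 0, 0, 0, 1], [0, 0, -1, 0, 0, 0, 1], [0, 0, -1, 0, 0, 0, 1], [0, 0, -1, 0, 0, 0, 1], [0, 0, -1, 0, 0, 0, 1], [0, 0, -1, 0, 0, 0, 1], [0, 0, -1, 0, 0, 0, 1], [0, 0, -1, 0, 0, 0, 1], [0, 0, -1, 0, 0, 0, 1], [0, 0, -1, 0, 0, 0, 1], [0, 0, -1, 0, 0, 0, 1], [0, 0, -1, 0, 0, 0, 1], [0, 0, 0, 0, 0, 0, 1]], grip_force=100)

```text
t: 9.25
tool_pos: [0.5161, -0.1969, 0.3737]
tcp_rot: [3.138, -0.001, 0.299]
force: [0.8, 0.4, -0.7]
gripper_width: 0.0458
```

```bash
python3 - <<'E'
from h import *
goto([.563,.308,.30],.297)
E
```

```text
t 9.25 pos [ 0.5161 -0.1969  0.3737] rpy [ 3.1384e+00 -1.0000e-03  2.9930e-01] F [ 0.8  0.4 -0.7] w 0.0458
shift units [  7.75 -18.75   2.9 ]
turn units [ 0.04 -0.01  0.03]
```

Call:
arm_command(increments=[[0.2, -0.5, 0.1, 0, 0, 0, 1], [0.38, -0.9, 0.1, 0, 0, 0, 1], [0.38, -0.9, 0.1, 0, 0, 0, 1], [0.38, -0.9, 0.1, 0, 0, 0, 1], [0.38, -0.9, 0.1, 0, 0, 0, 1], [0.38, -0.9, 0.1, 0, 0, 0, 1], [0.38, -0.9, 0.1, 0, 0, 0, 1], [0.38, -0.9, 0.1, 0, 0, 0, 1], [0.38, -0.9, 0.1, 0, 0, 0, 1], [0.38, -0.9, 0.1, 0, 0, 0, 1], [0.38, -0.9, 0.1, 0, 0, 0, 1], [0.38, -0.9, 0.1, 0, 0, 0, 1], [0.38, -0.9, 0.1, 0, 0, 0, 1], [0.38, -0.9, 0.1, 0, 0, 0, 1], [0.38, -0.9, 0.1, 0, 0, 0, 1], [0.38, -0.9, 0.1, 0, 0, 0, 1], [0.38, -0.9, 0.1, 0, 0, 0, 1], [0.2, -0.5, 0, 0, 0, 0, 1], [0, 0, 0, 0, 0, 0, 1]])

```text
t: 11.15
tool_pos: [0.5321, 0.2526, 0.303]
tcp_rot: [-3.131, 0.042, 0.318]
force: [0.8, -0.6, -0.6]
gripper_width: 0.046
```

```bash
python3 - <<'E'
from h import *
goto([.563,.308,.28],.297)
E
```

```text
t 11.15 pos [0.5321 0.2526 0.303 ] rpy [-3.1311  0.0424  0.3184] F [ 0.8 -0.6 -0.6] w 0.046
shift units [ 1.9  -1.71  0.86]
turn units [-0.12  0.49  0.24]
```

Call:
arm_command(increments=[[0.5, -0.5, 0.1, 0, 0.2, 0.1, 1], [0.5, -0.5, 0.1, -0.05, 0.15, 0.1, 1], [0.5, -0.4, 0.1, 0, 0.1, 0, 1], [0.3, -0.2, 0.1, 0, 0, 0, 1], [0, 0, 0, 0, 0, 0, 1], [0, 0, 0, 0, 0, 0, 1]])

```text
t: 11.75
tool_pos: [0.5637, 0.3001, 0.2897]
tcp_rot: [3.141, 0.007, 0.295]
force: [0.6, 0.1, -1.5]
gripper_width: 0.0459
```

```bash
python3 - <<'E'
from h import *
goto([.563,.308,.275],.297)
E
```

```text
t 11.75 pos [0.5637 0.3001 0.2897] rpy [3.1414 0.0072 0.295 ] F [ 0.6  0.1 -1.5] w 0.0459
shift units [ 0.07 -0.31  0.59]
turn units [ 0.    0.08 -0.02]
```

Call:
arm_command(increments=[[0.07, -0.25, 0.3, 0, 0.08, 0, 1], [0, -0.06, 0.5, 0, 0, 0, 1], [0, 0, 0.35, 0, 0, 0, 1], [0, 0, 0, 0, 0, 0, 1], [0, 0, 0, 0, 0, 0, 1]])

```text
t: 12.25
tool_pos: [0.5627, 0.3061, 0.2579]
tcp_rot: [3.14, 0.001, 0.293]
force: [0.3, -0.0, -0.1]
gripper_width: 0.0459
```

```bash
python3 - <<'E'
from h import *
from scipy.spatial.transform import Rotation as Ro
goto([.563,.308,.25],.297)
s=observe();R=Ro.from_euler("xyz",s["tcp_rot"]);p=s["tool_pos"]
out=[]
def circ(im,n,c,r,z,col,u,v,k):
    for a in np.linspace(0,6.28,30):
        q=proj(n,np.array([c[0]+r*np.cos(a),c[1]+r*np.sin(a),z]));cv2.circle(im,tuple(int(x) for x in ((q-[u,v]+.5)*k)),1,col,-1)
for n,(u,v,w,h),k in (("scene",(345,120,66,80),6),("side",(345,100,66,80),6),):
    f=grab_frame(n)[:,:,::-1]; cv2.imwrite(f"pics/{n}_pre.png",f)
    im=cv2.resize(f[v:v+h,u:u+w],(w*k,h*k),interpolation=cv2.INTER_CUBIC)
    circ(im,n,[.563,.308],.015,.235,(0,0,255),u,v,k)
    circ(im,n,[.563,.308],.0255,.209,(0,255,255),u,v,k)
    circ(im,n,p,.0245,p[2]-.001,(0,255,0),u,v,k)
    out.append(im)
cv2.imwrite("pics/pre.png",np.hstack(out))
cv2.imwrite("pics/wpre.png",grab_frame("wrist")[:,:,::-1])
E
```

```text
t 12.25 pos [0.5627 0.3061 0.2579] rpy [3.1396e+00 1.5000e-03 2.9280e-01] F [ 0.3 -0.  -0.1] w 0.0459
shift units [ 0.04 -0.07  0.32]
turn units [ 0.02  0.02 -0.05]
```

View pics/pre.png

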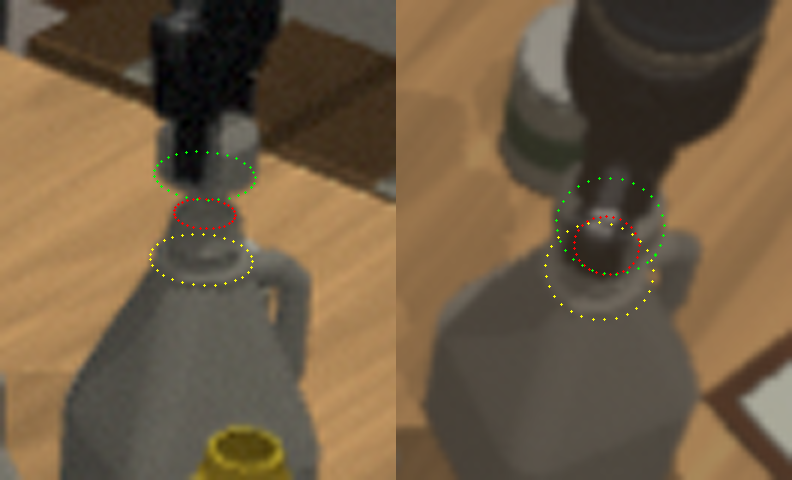

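```bash
python3 - <<'E'
from h import *
s=observe();p=s["tool_pos"]
u,v,w,h,k=220,150,200,150,4
f=cv2.imread("pics/wpre.png");im=cv2.resize(f[v:v+h,u:u+w],(w*k,h*k),interpolation=2)
for c,r,z,col in(([.563,.308],.0255,.209,(0,255,255)),([.563,.308],.015,.235,(0,0,255)),(p,.0245,p[2]+.023,(0,255,0))):
    for a in np.linspace(0,6.28,40):
        q=proj("wrist",np.array([c[0]+r*np.cos(a),c[1]+r*np.sin(a),z]));cv2.circle(im,tuple(int(x) for x in ((q-[u,v]+.5)*k)),1,col,-1)
cv2.imwrite("pics/wp2.png",im)
E
```

```text
(no output)
```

View pics/wp2.png

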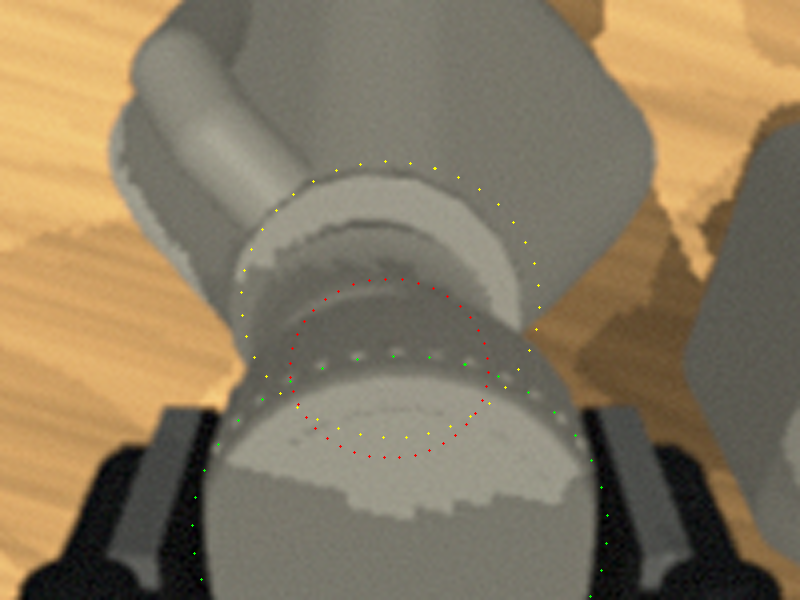

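```bash
python3 - <<'E'
from h import *
goto([.5615,.3096,.240],.293)
E
```

```text
t 12.4 pos [0.563  0.3064 0.2585] rpy [3.1399e+00 4.0000e-04 2.9270e-01] F [-0.4  1.5 -0.5] w 0.0457
shift units [-0.02 -0.14  0.74]
turn units [ 0.02  0.   -0.  ]
```

Call:
arm_command(increments=[[-0.02, -0.14, 0.2, 0.02, 0, 0, 1], [0, 0, 0.3, 0, 0, 0, 1], [0, 0, 0.2, 0, 0, 0, 1], [0, 0, 0, 0, 0, 0, 1], [0, 0, 0, 0, 0, 0, 1]])

```text
t: 12.9
tool_pos: [0.5616, 0.3101, 0.2401]
tcp_rot: [-3.141, -0.001, 0.293]
force: [-0.9, -0.2, -0.9]
gripper_width: 0.0459
```

```bash
python3 - <<'E'
from h import *
goto([.5615,.3096,.228],.293)
E
```

```text
t 12.9 pos [0.5616 0.3101 0.2401] rpy [-3.1411e+00 -8.0000e-04  2.9270e-01] F [-0.9 -0.2 -0.9] w 0.0459
shift units [-0.01  0.02  0.48]
turn units [-0.01 -0.01 -0.  ]
```

Call:
arm_command(increments=[[0, 0, 0.2, 0, 0, 0, 1], [0, 0, 0, 0, 0, 0, 1]])

```text
t: 13.1
tool_pos: [0.5617, 0.31, 0.2347]
tcp_rot: [-3.141, -0.001, 0.292]
force: [0.2, 0.1, -0.8]
gripper_width: 0.0458
```

Call:
arm_command(increments=[[0, 0, 0.15, 0, 0, 0, 1], [0, 0, 0, 0, 0, 0, 1]])

```text
t: 13.3
tool_pos: [0.5617, 0.31, 0.2307]
tcp_rot: [-3.141, -0.001, 0.292]
force: [-0.2, -0.3, -0.4]
gripper_width: 0.0456
```

Call:
arm_command(increments=[[0, 0, 0.15, 0, 0, 0, 1], [0, 0, 0, 0, 0, 0, 1]])

```text
t: 13.5
tool_pos: [0.5618, 0.31, 0.2267]
tcp_rot: [-3.141, -0.001, 0.292]
force: [-0.7, 0.9, -0.4]
gripper_width: 0.0458
```

It's sliding freely with no contact force, so the cap is on the neck. Now pressing through the bead.

Call:
arm_command(increments=[[0, 0, 0.1, 0, 0, 0, 1], [0, 0, 0.1, 0, 0, 0, 1]])

```text
t: 13.7
tool_pos: [0.562, 0.3106, 0.2232]
tcp_rot: [-3.141, -0.003, 0.292]
force: [-2.7, -2.5, 11.3]
gripper_width: 0.0458
```

Call:
arm_command(increments=[[0, 0, 0.1, 0, 0, 0, 1]])

```text
t: 13.8
tool_pos: [0.5622, 0.3108, 0.2229]
tcp_rot: [-3.141, -0.004, 0.292]
force: [-2.8, -3.0, 13.8]
gripper_width: 0.0459
```

Call:
arm_command(increments=[[0, 0, 0.1, 0, 0, 0, 1]])

```text
t: 13.9
tool_pos: [0.5623, 0.3109, 0.2228]
tcp_rot: [3.141, -0.005, 0.292]
force: [-3.1, -2.4, 11.6]
gripper_width: 0.046
```

Call:
arm_command(increments=[[0, 0, 0.1, 0, 0, 0, 1]])

```text
t: 14.0
tool_pos: [0.5623, 0.3109, 0.2228]
tcp_rot: [3.141, -0.006, 0.292]
force: [-4.3, -3.4, 11.7]
gripper_width: 0.0461
```

Call:
arm_command(increments=[[-0.04, 0.02, 0.15, 0, 0, 0, 1]])

```text
t: 14.1
tool_pos: [0.5622, 0.3108, 0.2225]
tcp_rot: [3.141, -0.01, 0.292]
force: [-2.0, -3.0, 15.7]
gripper_width: 0.0458
```

Call:
arm_command(increments=[[-0.04, 0.02, 0.18, 0, 0, 0, 1]])

```text
t: 14.2
tool_pos: [0.5623, 0.3109, 0.2221]
tcp_rot: [3.141, -0.014, 0.291]
force: [-3.7, -3.7, 18.6]
gripper_width: 0.0459
```

Call:
arm_command(increments=[[-0.02, 0.01, 0.18, 0, 0, 0, 1]])

```text
t: 14.3
tool_pos: [0.5625, 0.311, 0.2219]
tcp_rot: [3.141, -0.018, 0.291]
force: [-5.1, -4.9, 19.4]
gripper_width: 0.0458
```

Call:
arm_command(increments=[[-0.06, 0.04, 0.18, 0, -0.25, 0, 1]])

```text
t: 14.4
tool_pos: [0.5619, 0.3108, 0.2217]
tcp_rot: [3.141, -0.001, 0.291]
force: [-3.0, -1.4, 15.0]
gripper_width: 0.0455
```

Call:
arm_command(increments=[[-0.06, 0.04, 0.2, 0, -0.25, 0, 1]])

```text
t: 14.5
tool_pos: [0.5619, 0.3107, 0.221]
tcp_rot: [-3.141, 0.016, 0.291]
force: [-0.3, -1.5, 2.6]
gripper_width: 0.0459
```

The force dropped from 15 N to 2.6 N, which is the click. Now on to home.

Call:
arm_command(increments=[[0, 0.02, 0.12, 0, 0.18, 0, 1], [0, 0, 0.12, 0, 0, 0, 1]])

```text
t: 14.7
tool_pos: [0.5619, 0.3106, 0.2162]
tcp_rot: [-3.141, -0.001, 0.291]
force: [-0.6, -0.5, -0.6]
gripper_width: 0.0459
```

Call:
arm_command(increments=[[0, 0, 0.12, 0, 0, 0, 1]])

```text
t: 14.8
tool_pos: [0.5621, 0.3105, 0.2146]
tcp_rot: [-3.141, -0.003, 0.291]
force: [-4.3, -4.4, 20.9]
gripper_width: 0.0457
```

Call:
arm_command(increments=[[0, 0, 0.12, 0, 0, 0, 1]])

```text
t: 14.9
tool_pos: [0.5623, 0.3106, 0.2146]
tcp_rot: [3.141, -0.004, 0.291]
force: [-6.5, -5.5, 23.9]
gripper_width: 0.0457
```

Call:
arm_command(increments=[[-0.05, 0.03, 0.12, 0, -0.05, 0, 1], [-0.03, 0.02, 0.12, 0, -0.05, 0, 1]])

```text
t: 15.1
tool_pos: [0.5621, 0.3105, 0.2146]
tcp_rot: [-3.142, -0.003, 0.291]
force: [-3.6, -3.7, 15.0]
gripper_width: 0.0456
```

```bash
python3 - <<'E'
from h import *
f=grab_frame("scene")[:,:,::-1];g=grab_frame("side")[:,:,::-1]
cv2.imwrite("pics/fin.png",np.hstack([cv2.resize(f[110:250,310:430],(390,455),interpolation=2),cv2.resize(g[90:230,300:420],(390,455),interpolation=2)]))
goto([.5615,.3096,.2146],.293);goto([.5615,.3096,.2146])
E
```

```text
t 15.2 pos [0.5621 0.3105 0.2146] rpy [ 3.1416e+00 -2.6000e-03  2.9120e-01] F [-3.2 -2.5 15. ] w 0.0459
shift units [-0.03  0.03 -0.  ]
turn units [ 0.   -0.03 -0.02]
t 15.2 pos [0.5621 0.3105 0.2146] rpy [ 3.1416e+00 -2.6000e-03  2.9120e-01] F [-3.2 -2.5 15. ] w 0.0459
shift units [-0.03  0.03 -0.  ]
```

View pics/fin.png

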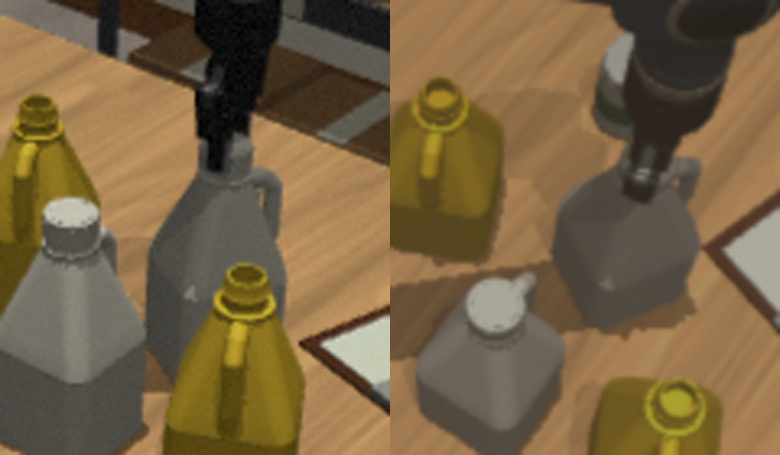

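The cap sits down at the flange in both views and the jug is upright in its place. The arm holds a steady 15 N at a rigid stop, so I'm handing in.

```bash
python3 -c "
from h import *
close_job();goto([.5615,.3096,.2146])"
```

```text
the job is handed in; nothing more can be done
the job is handed in; nothing more can be done
```

The large cap is on the open jug and pressed home. I handed the job in at about 15 s, with the gripper still holding the cap and pushing down with about 15 N. No verdict is reported.

**Press:** The cap met the bead and the force rose to about 19 N. It then dropped to about 0 (the click), and the cap slid on to a rigid stop with its lower edge about 21 mm below the rim.

**Last checks:** Tool tilt was under 0.003 rad and the width on the cap was 46 mm. The jug stands upright in its place. The closed jug and the tin look undisturbed in the last pictures. I did not look at the small caps again after lifting the cap; the gripper never came near them.

**What disagreed:**
- **Fingertip offset:** The first grasp closed just above the cap. The fingertips stood about 20–26 mm farther back from the reported TCP than stated. I measured this in the pictures, went lower and regripped.
- **Bead force:** The bead peak read about 19 N against the stated 11–17 N, with 5–7 N of sideways load. I reduced that load, and about 4–5 N remained at hand-in, below the roughly 10 N that slides the jug.

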